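Balance a closed ring magazine on the balance stand

ROBOT

A 6-joint arm with a two-finger parallel gripper is mounted at the origin on the work surface. World frame = base frame: x ahead of the robot, y to its left, z up, the work surface at z = 0. Lengths are in mm, angles in rad, forces in N, time in s.
With the tool pointing down it reaches from about 275 to 750 mm from the base axis. Payload 10.2 kg.
Tool frame: the origin (TCP) lies midway between the tips of the shut fingers; the grasp point (between the pads) lies 19 mm behind it; z points along the fingers, y is the line along which they close (so a half turn about z gives the same grasp; the last joint's range is limited). The gripper opens to 85 mm and grips with 20 to 120 N. Pads are 22 mm wide; open, the fingers measure 114 mm over their backs; the gripper's body (76 mm by 85 mm) begins 54 mm behind the grasp point. The pads swing forward as they close: fully open they stand 13 mm farther back than shut.
Start: joints at [-1.367, 0.313, 1.498, -0, 1.331, -0.223], TCP at [217.317, -477.917, 231.294] pointing down, gripper open.
Joint ranges: [-2.94, 2.94], [-0.97, 2.17], [0.19, 2.56], [-1.23, 4.37], [0.02, 3.11], [-2.88, 2.88]. Speed limits (rad/s): [2.39, 2.39, 3.01, 3.14, 3.14, 3.14].

INTERFACE

Orientations are given as a unit quaternion [w, x, y, z].
In Python, from rig import ctrl gives the robot as it stands.
- The arm moves only by the tool send_rows, never from a script. Its argument "targets" is a list of rows, each a list of 7 numbers: the closure, from -1 (fully open) to 1 (shut), so that 0 is half open, then the shift along the tool's x, y, z in m, then the turn, a rotation vector about the tool's x, y, z in rad. In form: [[claw, dx, dy, dz, ax, ay, az], ...]. A call has exactly 10 rows; each row shifts and turns the commanded pose from where the row before left it, along the tool's axes as they then stand; what a row does not reach is not made up. A row lasts 1/8 s, in which the tool goes at most 62.5 mm and 10.7 degrees, less where a joint would pass 70% of its speed; a pose out of reach is approached as far as the arm can. A call with a gripper value outside its range is refused whole. The fingers move at their own pace and stop on an object; "squeeze" is the grip in N (left out, the last holds). Time passes only in rows, so rows that do not move let the fingers close, or fill a call up. It gives the time, the measured TCP pose, the force, the opening and the grip force at its end, in the units of the state.
- ctrl.sense(): the state, without advancing time (a new reading comes with each control period).
- ctrl.capture(name): name is "scene" or "top" or "wrist"; returns a dict with "img" (384x512x3 uint8, red, green, blue), "camera_matrix" (3x3 intrinsics, pixels), "k1" (the pictures are not rectified: a ray, as slopes to the right and down, at radius r is drawn at 1 + k1 r^2 times it, then the intrinsics apply), "R" (3x3) and "t" (3): a world point X has camera coordinates R X + t. Camera axes: x right, y down, z forward; pixel columns grow to the right and rows downward; lengths in mm; the calibration is good to about 2 mm. A picture is of the moment at which its call begins. There is no depth.
- ctrl.finish_job(): hands the job in; it is judged then, once.
Trained networks look in a picture, given as the dict that the camera call returned (one of the last four; its "shot" number tells which), for a name from the list of things; names that differ only in an ending like _2 or _b are one class to them, and where a whole thing is asked for, a point or a joint stands for the part that bears it (a point fixed in the world has none). Each returns a list of dicts, best first, with "score" (0 to 1); they miss things now and then, are a little off and sometimes report something else, mostly with a low value. They report only what shows in the picture. A call takes as long as a camera call.
- ctrl.boxes_of(query, picture): "extent" ([left, top, width, height] in pixels, round what is visible of it).
- ctrl.landmark_of(query, picture): "point" ([column, row] in pixels: a listed point, or the origin of a listed thing).
The state is a dict: "time_s": time; "joints": joint angles; "dq": joint speeds; "tau": joint torques, N m; "eef_pos": TCP position; "ee_rot": TCP orientation; "force": force on the tool from outside, world axes, zero at the start; "wrist_torque": the same for the moment, N m; "grip_width": opening from 0.0 (shut) to 1.0 (fully open); "grip_force": force on a finger pad.
Only numpy, scipy, OpenCV 4.12 (cv2) and the standard library are available. Lean on these libraries where they do the work, as an engineer would, in place of code of your own. Each camera call takes 0.05 s, during which the arm holds its last target. There are 200 camera calls.

TASK

The closed ring magazine (the long aluminium box on the plywood rest) is packed unevenly inside. Lay it lengthwise along the balance stand, lowering it gently in the grip until it touches the steel edge in the middle before you let go, then feel or shift it along the edge until its balance point sits there: leave it hands-off and level, swaying no more than a trace, carried by the edge alone with both ends clear of the catches. Never press or drop it hard on the edge, and leave the other things on the table undisturbed.

Things in the scene. Friction and masses are not known exactly. Their poses are not given: they have to be found in the camera images.
- magazine: closed aluminium tube 320 long x 30 wide x 22 mm high with black end caps, 0.3 to 0.65 kg. Origin: middle of its underside; x along its length, z up. Both ends look alike; the unseen load is fixed but uneven: its centre of mass lies anywhere up to about 50 mm from the middle along x, either way. Starts on the rest, underside 30 mm above the table.
- stand: balance stand fixed to the table: grey base 260 x 90 x 12 mm, steel fulcrum edge in its middle, and a catch on either side that stops a tipping magazine at about 0.12 rad. Origin: centre of the base's underside, on the table; x along the base (the magazine is to lie along it, either way round), y across, z up.
- edge: steel fulcrum edge, part of the stand, origin as the stand's. Flat top 12 mm along the stand's x and 20 mm across, 85 mm above the table; no wider across all the way to the base, so fingers can pass down on both sides. The magazine stays level only if its centre of mass is over the flat top, within 6 mm of its middle; then it may rock a few seconds; else it tips to its heavy side.
- edge_top (a point): centre of the fulcrum edge's flat top, 85 mm above the table; axes as the stand
- catch_a: catch at the stand's +x side: post with a black crossbar, 12 mm along x and 50 mm across, centre 90 mm from the edge, top 75 mm above the table (10 mm below the edge's top); origin as the stand's
- catch_b: catch at the stand's -x side, crossbar centre 90 mm from the edge, top at 75 mm; origin as the stand's
- rest: plywood rest fixed to the table, base 300 x 80 x 12 mm with two crossbars (20 x 60 mm, tops 30 mm above the table) 110 mm either side of its middle along its x; the magazine starts lying along it. Origin: centre of the underside, x along its length.
- dispenser: bystander: blue tape dispenser, 130 x 55 x 75 mm, origin under its centre
- tape: bystander: roll of tape standing flat, 100 mm across, 48 mm high
- clip_box: bystander: open cardboard box of clips, 110 x 75 x 50 mm
- ring0: bystander: bright steel ring, 48 mm across, 10 mm high, lying flat
- ring1: bystander: ring like ring0
- ring2: bystander: ring like ring0
- driver: bystander: screwdriver lying on the table

How it is judged (in metres and radians):
On the way:
1. the magazine is lowered in the grip onto the fulcrum edge, touching it before it is let go (contact force between magazine and edge above 0.3 N and contact force between the fingers and magazine above 1 N), for 0.1 s.
At the end, for the whole second after the job is handed in: The magazine lies on the fulcrum edge, released, its length level within 0.05 rad throughout (a dying slight rocking is allowed), right side up, along the stand within 0.2 rad, and touches neither catch (contact force between magazine and edge above 1 N and contact force between magazine and catch_a below 0.05 N and contact force between magazine and catch_b below 0.05 N and angle between magazine's own x axis and vertical between 1.5208 and 1.6208 rad and angle between magazine's own z axis and vertical below 0.07 rad and angle between the x axis of magazine and the x axis of stand, either way round below 0.2 rad and height (world z) of magazine between 0.082 and 0.09 m and linear speed of magazine below 0.05 m/s and angular speed of magazine below 0.4 rad/s and contact force between the fingers and magazine below 0.05 N).
It fails at once if the magazine is pressed or dropped on the fulcrum edge with more than 25 N (contact force between magazine and edge above 25 N).
It fails at once if a bystander is moved more than 20 mm (distance of any of dispenser, tape, clip_box, ring0, ring1, ring2, driver from where it was at the start of the episode above 0.02 m).
It also fails if it takes over 67 s, if anything falls off the work surface, if the arm or the gripper's body presses on something with over 40 N, if the wrist force passes 120 N, or if a joint passes its speed limit or range.

## Working session

There is one attempt and no reset: what is moved stays moved. The work goes in short steps, Python scripts to look and compute and a tool call to move; the robot and the scene stay as the last step left them, time stands still between calls to the robot, and variables do not carry over. Pictures are saved under pics/ and viewed, at most 10 in all, crops included, and the job is handed in when it is done.

Besides the shell and the picture viewer there is one more tool, called as name([rows], argument=value, ...), one row to a line, values as JSON. send_rows: Moves the arm, as the interface text tells. Its arguments: {"type":"object","properties":{"targets":{"type":"array"},"squeeze":{"type":"number"}},"required":["targets"]}

```bash
mkdir -p pics
cat > h.py <<'E'
import numpy as np, cv2
from rig import ctrl
def save(c,n): cv2.imwrite('pics/'+n+'.png',cv2.cvtColor(c['img'],cv2.COLOR_RGB2BGR))
def pix2w(c,p,z):
    K=np.array(c['camera_matrix']);R=np.array(c['R']);t=np.array(c['t'])
    d=np.array([(p[0]-K[0,2])/K[0,0],(p[1]-K[1,2])/K[1,1]]);u=d.copy()
    for _ in range(20): u=d/(1+c['k1']*(u@u))
    r=R.T@np.array([u[0],u[1],1]);o=-R.T@t
    return o+r*(z-o[2])/r[2]
def w2pix(c,X):
    K=np.array(c['camera_matrix']);q=np.array(c['R'])@np.array(X)+np.array(c['t']);u=q[:2]/q[2]
    u=u*(1+c['k1']*(u@u));return K[:2,:2]@u+K[:2,2]
E
python3 - <<'E'
from h import *
c=ctrl.capture('top');save(c,'top0');s=ctrl.capture('scene');save(s,'scene0')
print({k:v for k,v in ctrl.sense().items()})
Z=dict(magazine=30,stand=0,edge_top=85,catch_a=75,rest=0,dispenser=37,tape=24,clip_box=25,ring0=5,driver=5)
for n,z in Z.items():
  for nm,cc in(('top',c),('scene',s)):
    for l in ctrl.landmark_of(n,cc)[:3]: print(n,nm,np.round(l['point']),round(l['score'],2),pix2w(cc,l['point'],0 if n not in('magazine','edge_top') else z).round(0))
E
```

```text
{'time_s': 0.1, 'joints': array([-1.36735987e+00,  3.13403462e-01,  1.49831978e+00,  1.00060811e-05,
        1.33103166e+00, -2.23398464e-01]), 'dq': array([-1.16182975e-03, -5.95071508e-04, -2.36982983e-03, -4.13941656e-04,
        3.03708947e-05,  9.56185239e-05]), 'tau': array([ 2.63318318e-03, -4.12899041e+01, -2.60144806e+01, -1.60466516e-04,
        3.07041380e-03,  1.12158457e-05]), 'eef_pos': array([ 217.29181678, -477.67876144,  230.80305323]), 'ee_rot': array([-5.81045188e-04,  9.77312888e-01,  2.11799860e-01,  1.06590794e-05]), 'force': array([-0.14122767, -0.40286078,  0.29451347]), 'wrist_torque': array([-0.05073827,  0.04409769,  0.03134568]), 'grip_force': 0.0, 'grip_width': 0.9993807379650773}
magazine top [333. 173.] 0.82 [ 565. -285.   30.]
magazine top [218. 187.] 0.54 [521. 101.  30.]
magazine scene [258. 271.] 0.71 [ 720. -141.   30.]
stand top [219. 187.] 0.73 [525.  98.   0.]
stand scene [291. 196.] 0.86 [520. 111.   0.]
stand scene [184. 257.] 0.71 [ 551. -288.    0.]
edge_top top [216. 183.] 0.94 [529. 103.  85.]
edge_top scene [292. 177.] 0.92 [514. 109.  85
[... 354 characters left out ...]
[121. 257.] 0.58 [294. 425.   0.]
tape scene [328. 120.] 0.89 [281. 447.   0.]
clip_box top [288. 137.] 0.76 [ 696. -137.    0.]
clip_box scene [105. 256.] 0.75 [ 428. -484.    0.]
clip_box scene [257. 271.] 0.72 [ 701. -133.    0.]
clip_box scene [291. 176.] 0.59 [448. 160.   0.]
ring0 top [254. 135.] 0.55 [707. -23.   0.]
ring0 top [391. 208.] 0.52 [ 448. -483.    0.]
ring0 top [284. 223.] 0.49 [ 402. -119.    0.]
ring0 scene [211. 200.] 0.6 [ 402. -120.    0.]
ring0 scene [291. 252.] 0.53 [700. -14.   0.]
ring0 scene [105. 256.] 0.53 [ 430. -485.    0.]
driver top [130. 219.] 0.86 [421. 397.   0.]
driver scene [340. 146.] 0.8 [415. 397.   0.]
driver scene [291. 175.] 0.19 [443. 162.   0.]
```

Run:
```python
import cv2
i=cv2.imread('pics/top0.png');cv2.imwrite('pics/top0c.png',cv2.resize(i[90:290,150:420],None,fx=2.9,fy=2.9,interpolation=cv2.INTER_CUBIC))
```

```text
(no output)
```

View pics/top0c.png

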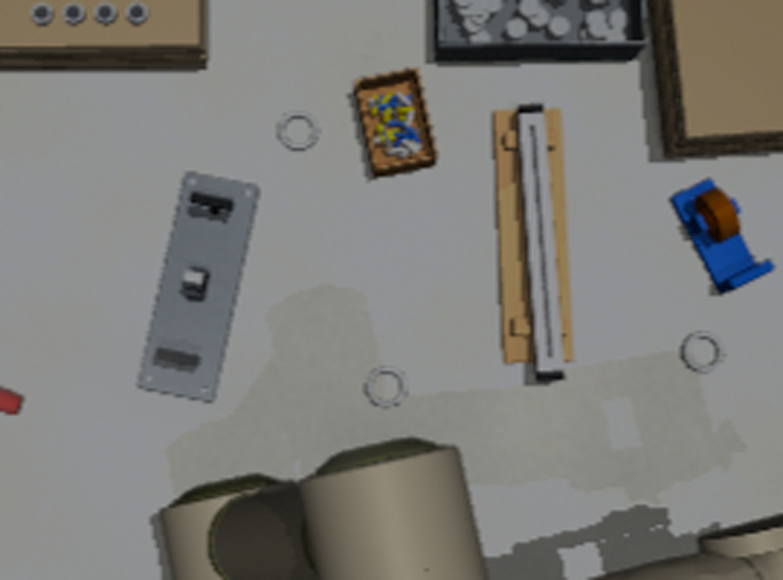

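View pics/scene0.png

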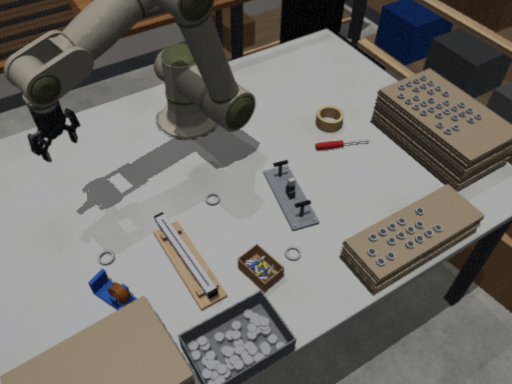

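The top crop shows the magazine on the rest (crop px ends 530,103 and 550,380), and the stand to its left with its edge at (195,273) and catches at (212,205) and (177,357). The clip box and rings lie between them. The scene view agrees.

Run:
```python
from h import *
c=ctrl.capture('top')
f=lambda u,v,z: pix2w(c,(150+u/2.9,90+v/2.9),z)
a,b=f(530,103,52),f(550,380,52);print('mag',a,b,(a+b)/2,np.linalg.norm(a-b),np.arctan2(*(a-b)[1::-1]))
q=[f(*p,12) for p in((188,172),(258,187),(213,402),(138,387))];m=sum(q)/4
d=q[0]+q[1]-q[2]-q[3];print('stand',m,np.arctan2(d[1],d[0]),np.linalg.norm(d)/2)
a,b=f(212,204,75),f(177,356,75);print('catch',a,b,(a+b)/2,np.arctan2(*(a-b)[1::-1]))
print(f(195,273,85))
from scipy.spatial.transform import Rotation as Ro
s=ctrl.sense();w=s['ee_rot'];R=Ro.from_quat([*w[1:],w[0]]).as_matrix();print(R.round(3))
w=ctrl.capture('wrist');print((-np.array(w['R']).T@w['t']).round(0),np.array(w['R']).round(2))
```

```text
mag [ 723.33466894 -286.27542345   52.        ] [ 403.02029294 -298.70969047   52.        ] [ 563.17748094 -292.49255696   52.        ] 320.5556277277955 0.038799466435706954
stand [519.04350511  98.75750517  12.        ] -0.21572964372756337 257.27717711656567
catch [603.79873482  80.01920423  75.        ] [432.68359923 119.00038322  75.        ] [518.24116702  99.50979372  75.        ] -0.2239843143958128
[524.12018366  98.32805559  85.        ]
[[ 0.91   0.414 -0.   ]
 [ 0.414 -0.91  -0.   ]
 [-0.     0.    -1.   ]]
[ 280. -450.  374.] [[ 0.41 -0.91  0.  ]
 [-0.88 -0.4   0.27]
 [-0.24 -0.11 -0.96]]
```

send_rows([
  [-1,0,0,0,0,0,0.13],
  [-1,0,0,0,0,0,0.13],
  [-1,0,0,0,0,0,0.128],
  [-1,0.0503,-0.0246,0.011,0,0,0],
  [-1,0.0503,-0.0246,0.011,0,0,0],
  [-1,0.0503,-0.0246,0.011,0,0,0],
  [-1,0.0503,-0.0246,0.011,0,0,0],
  [-1,0.0503,-0.0246,0.011,0,0,0],
  [-1,0.0503,-0.0246,0.011,0,0,0],
  [-1,0.0503,-0.0246,0.011,0,0,0],
], squeeze=60)

```text
time_s: 2.45
eef_pos: [564.0, -291.1, 154.0]
ee_rot: [0.0, 1.0, 0.019, 0.0]
force: [0.1, -1.1, 0.5]
grip_width: 0.998
grip_force: 0.0
```

```bash
cat >> h.py <<'E'
from scipy.spatial.transform import Rotation as Ro
def st():
    s=ctrl.sense();w=s['ee_rot'];R=Ro.from_quat([*w[1:],w[0]]).as_matrix()
    print('t',round(s['time_s'],2),'pos',s['eef_pos'].round(1),'yaw',np.arctan2(R[1,0],R[0,0]).round(4),'z',R[:,2].round(3),'F',s['force'].round(2),'T',s['wrist_torque'].round(3),'w',round(s['grip_width'],3),'g',round(s['grip_force'],1))
    return s,R
def avg(n):
    F=[];T=[]
    for _ in range(n):
        ctrl.capture('wrist');s=ctrl.sense();F.append(s['force']);T.append(s['wrist_torque'])
    print('avgF',np.mean(F,0).round(3),'T',np.mean(T,0).round(4),'sd',np.std(T,0).round(4),np.std(F,0).round(3))
E
python3 - <<'E'
from h import *
st();avg(4);st();w=ctrl.capture('wrist');save(w,'w1')
for X in((723.3,-286.3,52),(403,-298.7,52),(563,-292.5,52)): print(w2pix(w,X).round(0))
E
```

```text
t 2.45 pos [ 564.  -291.1  154. ] yaw 0.0388 z [ 0. -0. -1.] F [ 0.08 -1.06  0.52] T [0.03  0.022 0.017] w 0.998 g 0.0
avgF [ 0.594  0.959 -0.893] T [ 0.0114 -0.0206 -0.002 ] sd [0.0665 0.0214 0.0066] [1.297 1.822 1.356]
t 2.65 pos [ 562.7 -291.6  153.7] yaw 0.0404 z [-0.001  0.    -1.   ] F [ 0.25 -0.35  0.3 ] T [-0.026 -0.023  0.001] w 1.001 g 0.0
[253. -11.]
[252. 335.]
[252. 191.]
```

View pics/w1.png

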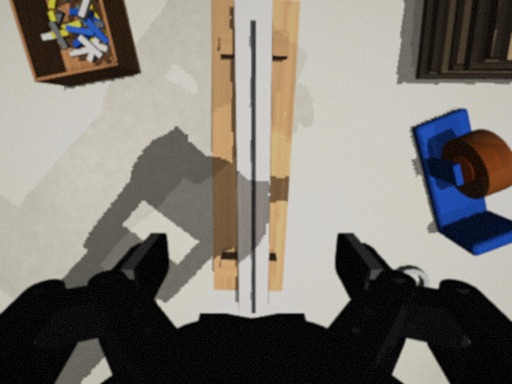

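The magazine is centred under the gripper: its slot runs at column 253–254 against 252 predicted. I'll descend and grip.

send_rows([
  [-1,0,0,0.03,0,0,0],
  [-1,0,0,0.03,0,0,0],
  [-1,0,0,0.03,0,0,0],
  [-1,0,0,0.025,0,0,0],
  [-1,0,0,0.015,0,0,0],
  [0.6,0,0,0,0,0,0],
  [1,0,0,0,0,0,0],
  [1,0,0,0,0,0,0],
  [1,0,0,0,0,0,0],
  [1,0,0,0,0,0,0],
], squeeze=60)

```text
time_s: 3.95
eef_pos: [563.0, -292.8, 25.6]
ee_rot: [0.001, 1.0, 0.019, 0.001]
force: [-1.7, -1.2, 5.5]
grip_width: 0.34
grip_force: 61.3
```

send_rows([
  [1,0,0,-0.005,0,0,0],
  [1,0,0,-0.02,0,0,0],
  [1,0,0,-0.03,0,0,0],
  [1,0,0,-0.03,0,0,0],
  [1,0,0,-0.02,0,0,0],
  [1,0,0,-0.015,0,0,0],
  [1,0,0,0,0,0,0],
  [1,0,0,0,0,0,0],
  [1,0,0,0,0,0,0],
  [1,0,0,0,0,0,0],
], squeeze=90)

```text
time_s: 5.2
eef_pos: [562.3, -292.1, 143.7]
ee_rot: [-0.0, 1.0, 0.019, -0.0]
force: [0.3, -0.0, -5.5]
grip_width: 0.33
grip_force: 89.4
```

Run:
```python
from h import *
avg(25);st();c=ctrl.capture('scene');save(c,'s2');w=ctrl.capture('wrist');save(w,'w2')
```

```text
avgF [ 0.091  0.115 -5.209] T [ 1.000e-04  1.506e-01 -1.000e-03] sd [0.0318 0.0306 0.0275] [0.531 0.598 0.513]
t 6.45 pos [ 562.5 -292.2  144.3] yaw 0.0388 z [-0.  0. -1.] F [ 0.06  0.22 -5.63] T [-0.008  0.171 -0.005] w 0.337 g 89.4
```

View pics/w2.png

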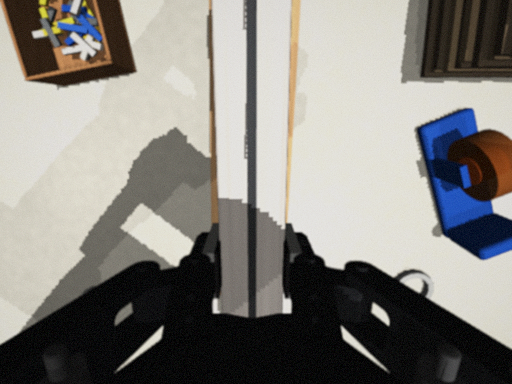

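The wrist torque gives a weight of 5.2 N and a centre of mass about 29 mm ahead of the grip. I'll carry it beside the stand and look there.

send_rows([
  [1,0,0,-0.01,0,0,0.13],
  [1,-0.0155,-0.034,0,0,0,0.13],
  [1,-0.0155,-0.034,0,0,0,0],
  [1,-0.0155,-0.034,0,0,0,0],
  [1,-0.0155,-0.034,0,0,0,0],
  [1,-0.0155,-0.034,0,0,0,0],
  [1,-0.0155,-0.034,0,0,0,0],
  [1,-0.0155,-0.034,0,0,0,0],
  [1,-0.0155,-0.034,0,0,0,0],
  [1,0,0,0,0,0,0],
])

```text
time_s: 7.8
eef_pos: [496.0, 1.1, 154.6]
ee_rot: [-0.0, 0.994, -0.109, 0.0]
force: [0.4, -1.3, -4.0]
grip_width: 0.336
grip_force: 90.1
```

Run:
```python
from h import *
avg(10);st();w=ctrl.capture('wrist');save(w,'w3');s=ctrl.capture('scene');c=ctrl.capture('top')
for n,z in dict(edge_top=85,stand=0,edge=0).items():
  for nm,cc in(('w',w),('s',s),('t',c)):
    for l in ctrl.landmark_of(n,cc)[:2]: print(n,nm,np.round(l['point'],1),round(l['score'],2),pix2w(cc,l['point'],z).round(1))
e=np.array([520.,99,0])
a=np.array([np.cos(-.22),np.sin(-.22),0])
for k,z in((0,85),(90,75),(-90,75)): print(w2pix(w,e+a*k+[0,0,z]).round(0))
```

```text
avgF [ 0.093  0.034 -5.247] T [ 0.0324  0.1338 -0.0107] sd [0.0396 0.0287 0.0252] [0.445 0.569 0.465]
t 8.3 pos [496.6  -1.2 154.3] yaw -0.2218 z [-0.  0. -1.] F [ 0.47 -0.14 -5.97] T [ 0.076  0.196 -0.048] w 0.335 g 90.1
edge_top w [115.  197.6] 0.92 [524.3 104.2  85. ]
edge_top s [293.1 174.4] 0.82 [507.1 119.6  85. ]
edge_top t [217.6 185.7] 0.61 [519.   97.2  85. ]
stand w [154.9 176.9] 0.74 [521.1 101.3   0. ]
stand s [291.6 199. ] 0.75 [531.1 104.5   0. ]
stand t [395.1 208.4] 0.65 [ 446.8 -497.1    0. ]
stand t [216.9 182.9] 0.62 [540.1 106.1   0. ]
[123. 201.]
[115.  83.]
[140. 291.]
```

View pics/w3.png

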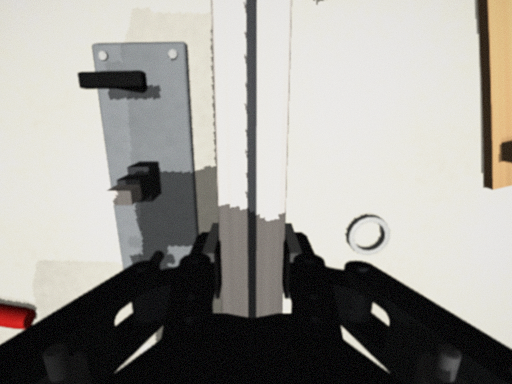

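The wrist view shows the stand left of the magazine, with the far catch bar at about (113,80) and the edge near (125,193). I'll zoom in on the edge top.

Run:
```python
from h import *
i=cv2.imread('pics/w3.png');cv2.imwrite('pics/w3c.png',cv2.resize(i[30:280,70:220],None,fx=2.4*1,fy=2.4,interpolation=cv2.INTER_CUBIC))
j=i[150:215,95:175];cv2.imwrite('pics/w3d.png',cv2.resize(j,None,fx=9,fy=9,interpolation=cv2.INTER_NEAREST))
```

```text
(no output)
```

View pics/w3d.png

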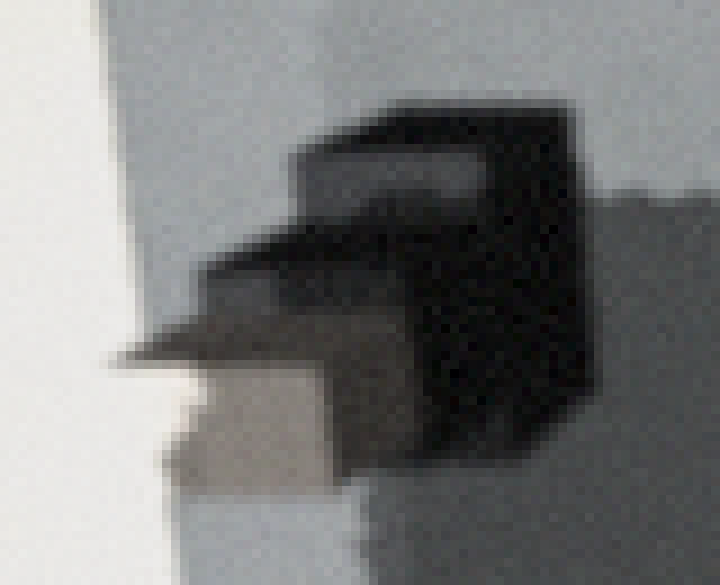

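Run:
```python
from h import *
w=ctrl.capture('wrist')
P={k:pix2w(w,p,12) for k,p in dict(tl=(93,44),tr=(186.5,42),l1=(106.3,150),l2=(115,214.4),l3=(122,265),r2=(197,262)).items()}
for k,v in P.items(): print(k,v.round(1))
for a,b in(('tl','l2'),('tr','r2'),('l1','l3')):
  d=P[a]-P[b];print(np.arctan2(d[1],d[0]))
d=P['tl']-P['tr'];print(np.linalg.norm(d))
i=cv2.imread('pics/w3.png')
big=cv2.resize(i[30:280,70:220],None,fx=2.4*1.3,fy=2.4,interpolation=cv2.INTER_CUBIC)
big=cv2.resize(i[30:230,70:220],None,fx=3,fy=3,interpolation=cv2.INTER_CUBIC)
def draw(e,yaw,col):
  R=Ro.from_euler('z',yaw).as_matrix()
  for hx,hy,z,cx in((6,10,85,0),(130,45,12,0),(6,25,75,90)):
    q=[(w2pix(w,R@[cx+sx*hx,sy*hy,z]+[*e,0])-[70,30])*3 for sx,sy in((1,1),(1,-1),(-1,-1),(-1,1))]
    cv2.polylines(big,[np.int32(q)],True,col,1)
m=(P['tl']+P['tr'])/2;y=-.22
e=(m-130*np.array([np.cos(y),np.sin(y),0]))[:2];print(e)
draw(e,y,(0,0,255));cv2.imwrite('pics/ov.png',big)
```

```text
tl [658.1 115.4  12. ]
tr [639.3  29.1  12. ]
l1 [560.8 137.3  12. ]
l2 [492.4 152.7  12. ]
l3 [432.1 166.5  12. ]
r2 [417.3  80.8  12. ]
-0.22124972478083765
-0.2288463275130145
-0.22327335449397961
88.34430320273651
[521.80883913 100.63529635]
```

View pics/ov.png

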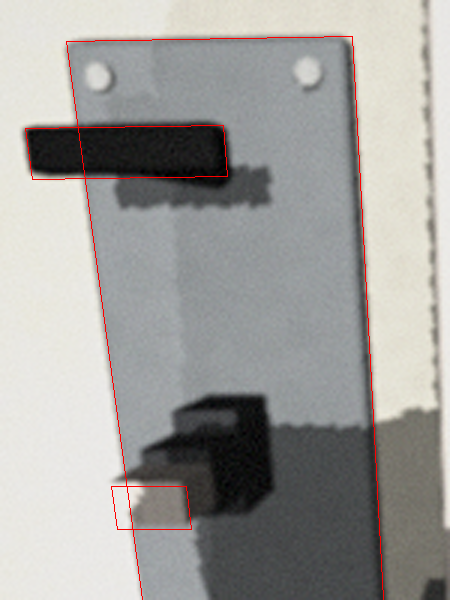

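The model overlay fits the base, catch and edge well, so the stand is at (522, 100.5) with yaw −0.223. Next I move over the edge with the estimated balance point there and come down to about 20 mm above it.

send_rows([
  [1,-0.005,-0.0208,0,0,0,0],
  [1,-0.005,-0.0208,0,0,0,0],
  [1,-0.005,-0.0208,0,0,0,0],
  [1,-0.005,-0.0208,0,0,0,0],
  [1,-0.005,-0.0208,0,0,0,0],
  [1,0,0,0.015,0,0,0],
  [1,0,0,0.02,0,0,0],
  [1,0,0,0.02,0,0,0],
  [1,0,0,0,0,0,0],
  [1,0,0,0,0,0,0],
])

```text
time_s: 10.2
eef_pos: [495.3, 105.7, 99.7]
ee_rot: [0.0, 0.994, -0.111, 0.0]
force: [0.6, -0.1, -5.7]
grip_width: 0.338
grip_force: 90.2
```

Run:
```python
from h import *
p=[]
for _ in range(25):
  ctrl.capture('wrist');s=ctrl.sense();p.append([*s['eef_pos'],*s['force'],*s['wrist_torque']])
p=np.array(p);print(p.mean(0).round(3),p.std(0).round(2));st()
m=p.mean(0);y=-.223;n=np.array([-np.sin(y),np.cos(y)]);d=-(n@m[6:8])/m[5]*1000;print('d',d)
ax=np.array([np.cos(y),np.sin(y)]);print('com rel edge along',((m[:2]-[522,100.5])@ax)+d,'across',(m[:2]-[522,100.5])@n)
```

```text
[ 4.95016e+02  1.06011e+02  9.94690e+01 -1.20000e-01  5.30000e-02
 -5.28700e+00  3.30000e-02  1.41000e-01  0.00000e+00] [0.16 0.07 0.26 0.58 0.54 0.43 0.03 0.03 0.03]
t 11.45 pos [494.9 106.   99.3] yaw -0.2212 z [-0.  0. -1.] F [ 0.32  1.06 -5.24] T [0.073 0.165 0.063] w 0.333 g 90.2
d 27.45622649817338
com rel edge along -0.07868291728210153 across -0.5928458018030544
```

send_rows([
  [1,0,0,0.005,0,0,0],
  [1,0,0,0.005,0,0,0],
  [1,0,0,0.003,0,0,0],
  [1,0,0,0.002,0,0,0],
  [1,0,0,0.001,0,0,0],
  [1,0,0,0.0005,0,0,0],
  [1,0,0,0.0005,0,0,0],
  [1,0,0,0,0,0,0],
  [1,0,0,0,0,0,0],
  [1,0,0,0,0,0,0],
])

```text
time_s: 12.7
eef_pos: [494.9, 106.0, 82.3]
ee_rot: [-0.0, 0.994, -0.11, 0.0]
force: [-0.3, 1.1, -5.3]
grip_width: 0.334
grip_force: 90.2
```

send_rows([
  [1,0,0,0.0004,0,0,0],
  [1,0,0,0.0004,0,0,0],
  [1,0,0,0.0004,0,0,0],
  [1,0,0,0.0003,0,0,0],
  [1,0,0,0.0003,0,0,0],
  [1,0,0,0.0003,0,0,0],
  [1,0,0,0,0,0,0],
  [1,0,0,0,0,0,0],
  [1,0,0,0,0,0,0],
  [1,0,0,0,0,0,0],
])

```text
time_s: 13.95
eef_pos: [494.9, 106.1, 80.6]
ee_rot: [-0.0, 0.994, -0.11, 0.0]
force: [-4.7, -1.2, 5.7]
grip_width: 0.336
grip_force: 91.4
```

Run:
```python
from h import *
avg(5);st()
```

```text
avgF [-5.63  -0.225  5.484] T [-0.0798  0.7743 -0.0305] sd [0.0137 0.0268 0.018 ] [0.476 0.332 0.407]
t 14.2 pos [494.9 106.1  80.6] yaw -0.2211 z [ 0. -0. -1.] F [-5.2  -0.4   5.23] T [-0.098  0.731 -0.062] w 0.333 g 91.4
```

send_rows([
  [1,0,0,-0.0002,0,0,0],
  [1,0,0,-0.0002,0,0,0],
  [1,0,0,0,0,0,0],
  [1,0,0,0,0,0,0],
  [1,0,0,0,0,0,0],
  [1,0,0,0,0,0,0],
  [1,0,0,0,0,0,0],
  [1,0,0,0,0,0,0],
  [1,0,0,0,0,0,0],
  [1,0,0,0,0,0,0],
])

```text
time_s: 15.45
eef_pos: [494.9, 106.1, 80.6]
ee_rot: [-0.0, 0.994, -0.11, -0.0]
force: [-4.4, 0.5, 3.7]
grip_width: 0.333
grip_force: 91.4
```

Run:
```python
from h import *
avg(5);st()
```

```text
avgF [-5.177  0.021  3.952] T [-0.0297  0.7418 -0.0194] sd [0.0496 0.0069 0.0372] [0.272 0.261 0.416]
t 15.7 pos [494.9 106.1  80.6] yaw -0.2212 z [-0.  0. -1.] F [-5.55 -0.38  3.22] T [-0.069  0.746 -0.046] w 0.337 g 91.4
```

send_rows([
  [1,-0.0004,0,-0.0005,0,0,0],
  [1,-0.0004,0,-0.0004,0,0,0],
  [1,0,0,0,0,0,0],
  [1,0,0,0,0,0,0],
  [1,0,0,0,0,0,0],
  [1,0,0,0,0,0,0],
  [1,0,0,0,0,0,0],
  [1,0,0,0,0,0,0],
  [1,0,0,0,0,0,0],
  [1,0,0,0,0,0,0],
])

```text
time_s: 16.95
eef_pos: [494.2, 106.2, 81.5]
ee_rot: [-0.0, 0.994, -0.11, 0.0]
force: [0.1, -0.1, -4.3]
grip_width: 0.333
grip_force: 90.6
```

Run:
```python
from h import *
avg(5);st()
```

```text
avgF [-0.261 -0.046 -4.996] T [0.0209 0.1481 0.0063] sd [0.0446 0.0284 0.0326] [0.506 0.332 0.358]
t 17.2 pos [494.2 106.2  81.5] yaw -0.2212 z [ 0. -0. -1.] F [-0.77 -0.34 -4.97] T [-0.003  0.162  0.016] w 0.334 g 90.6
```

send_rows([
  [1,0.0004,0,0,0,0,0],
  [1,0.0004,0,0,0,0,0],
  [1,0,0,0.0002,0,0,0],
  [1,0,0,0.0002,0,0,0],
  [1,0,0,0.0002,0,0,0],
  [1,0,0,0,0,0,0],
  [1,0,0,0,0,0,0],
  [1,0,0,0,0,0,0],
  [1,0,0,0,0,0,0],
  [1,0,0,0,0,0,0],
], squeeze=40)

```text
time_s: 18.45
eef_pos: [494.9, 106.0, 80.9]
ee_rot: [0.0, 0.994, -0.11, 0.0]
force: [-0.5, 0.5, -5.2]
grip_width: 0.333
grip_force: 90.6
```

Run:
```python
from h import *
avg(5);st()
```

```text
avgF [ 0.628  0.071 -5.299] T [ 0.0194  0.1655 -0.0019] sd [0.0262 0.0178 0.0536] [0.287 0.411 0.32 ]
t 18.7 pos [494.9 106.   80.9] yaw -0.2213 z [ 0. -0. -1.] F [ 0.34  0.31 -5.55] T [-0.02   0.183 -0.074] w 0.331 g 90.6
```

send_rows([
  [1,0,0,0.0002,0,0,0],
  [1,0,0,0.0002,0,0,0],
  [1,0,0,0.0002,0,0,0],
  [1,0,0,0,0,0,0],
  [1,0,0,0,0,0,0],
  [1,0,0,0,0,0,0],
  [1,0,0,0,0,0,0],
  [1,0,0,0,0,0,0],
  [1,0,0,0,0,0,0],
  [1,0,0,0,0,0,0],
])

```text
time_s: 19.95
eef_pos: [494.9, 106.1, 80.6]
ee_rot: [-0.0, 0.994, -0.11, 0.0]
force: [-5.3, -0.1, 5.5]
grip_width: 0.329
grip_force: 91.4
```

Run:
```python
from h import *
avg(5);st()
```

```text
avgF [-5.137 -0.28   5.42 ] T [-0.0376  0.7409 -0.0243] sd [0.0277 0.0241 0.0241] [0.193 0.416 0.514]
t 20.2 pos [494.9 106.1  80.6] yaw -0.2212 z [ 0. -0. -1.] F [-5.23 -0.23  5.88] T [ 0.     0.718 -0.002] w 0.336 g 91.4
```

send_rows([
  [1,0,0,-0.0002,0,0,0],
  [1,0,0,-0.0002,0,0,0],
  [1,0,0,0,0,0,0],
  [0.34,0,0,0,0,0,0],
  [0.32,0,0,0,0,0,0],
  [0.3,0,0,0,0,0,0],
  [0.25,0,0,0,0,0,0],
  [0.2,0,0,0,0,0,0],
  [0.1,0,0,0,0,0,0],
  [0.1,0,0,0,0,0,0],
])

```text
time_s: 21.45
eef_pos: [495.0, 106.0, 80.8]
ee_rot: [-0.0, 0.994, -0.11, 0.0]
force: [-0.6, 0.7, -0.2]
grip_width: 0.45
grip_force: 0.0
```

Run:
```python
from h import *
st();w=ctrl.capture('wrist');save(w,'w4');a=cv2.cvtColor(w['img'],cv2.COLOR_RGB2GRAY)
w=ctrl.capture('wrist');w=ctrl.capture('wrist');b=cv2.cvtColor(w['img'],cv2.COLOR_RGB2GRAY);print(cv2.absdiff(a,b)[:220,150:350].mean())
s=ctrl.capture('scene')['img'][...,::-1][140:260,230:350]
v=np.hstack([cv2.resize(w['img'][...,::-1],(440,330)),cv2.resize(s,(330,330))]);cv2.imwrite('pics/v4.png',v);st()
```

```text
t 21.45 pos [495.  106.   80.8] yaw -0.2212 z [ 0. -0. -1.] F [-0.62  0.7  -0.17] T [-0.031 -0.038  0.021] w 0.45 g 0.0
2.4050454545454545
t 21.65 pos [495.  106.   80.7] yaw -0.2212 z [ 0.  0. -1.] F [ 0.1  -0.05  0.3 ] T [ 0.067 -0.045  0.039] w 0.454 g 0.0
```

View pics/v4.png

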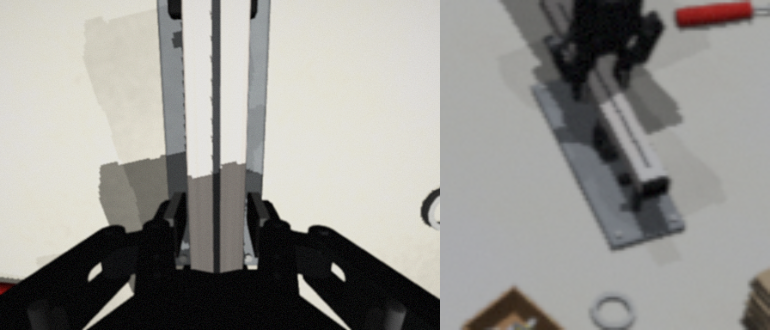

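Released; the right panel shows the magazine on the stand. Its tilt has to be measured, so I'll compare its apparent width with the gripped, level view.

```bash
cat >> h.py <<'E'
def widths(im,rows=(10,40,70,100,130,160)):
    g=cv2.cvtColor(im,cv2.COLOR_BGR2GRAY).astype(float);r=[]
    for y in rows:
        l=g[y-3:y+4].mean(0);d=np.diff(cv2.GaussianBlur(l[None],(5,1),1)[0])
        a=195+np.argmax(np.abs(d[195:236]));b=268+np.argmax(np.abs(d[268:310]));r.append((int(a),int(b),int(b-a)))
    return r
E
python3 - <<'E'
from h import *
print('lvl',widths(cv2.imread('pics/w3.png')));print('w4',widths(cv2.imread('pics/w4.png')))
for k in range(12):
  w=ctrl.capture('wrist')
  if k%3==2: print(widths(w['img'][...,::-1].copy()))
save(w,'w5')
E
```

```text
lvl [(212, 288, 76), (213, 288, 75), (213, 290, 77), (214, 289, 75), (216, 288, 72), (216, 285, 69)]
w4 [(210, 291, 81), (211, 289, 78), (213, 289, 76), (214, 288, 74), (215, 309, 94), (216, 307, 91)]
[(210, 291, 81), (211, 289, 78), (213, 289, 76), (214, 288, 74), (215, 309, 94), (216, 307, 91)]
[(210, 291, 81), (211, 289, 78), (213, 289, 76), (214, 288, 74), (215, 309, 94), (216, 307, 91)]
[(210, 291, 81), (211, 289, 78), (213, 289, 76), (214, 288, 74), (215, 309, 94), (216, 307, 91)]
[(210, 291, 81), (211, 289, 78), (213, 289, 76), (214, 288, 74), (215, 309, 94), (216, 307, 91)]
```

```bash
python3 - <<'E'
from h import *
w=ctrl.capture('wrist');y=-.222;R=Ro.from_euler('z',y).as_matrix()
R0=np.array(w['R']);print('cam',(-R0.T@w['t']).round(1))
for th in(-.12,-.06,0,.06,.12):  # + = far end up
  Rm=R@Ro.from_euler('y',-th).as_matrix();o=[]
  L=[[w2pix(w,Rm@[x,s*15,22]+[522,100.5,85]) for x in range(-40,150,2)] for s in(1,-1)]
  A,B=map(np.array,L)
  for r in(10,40,70,100,130,160):
    f=lambda Q:np.interp(r,Q[::-1,1],Q[::-1,0]) if Q[0,1]>Q[-1,1] else np.interp(r,Q[:,1],Q[:,0])
    o.append(round(abs(f(A)-f(B)),1))
  print(th,o)
F=[];
for _ in range(10): ctrl.capture('wrist');F.append(ctrl.sense()['wrist_torque'])
print(np.mean(F,0).round(4))
s=ctrl.capture('scene')
mid=lambda x,th:w2pix(s,R@Ro.from_euler('y',-th).as_matrix()@[x,0,11]+[522,100.5,85])
for th in(-.12,0,.12): print(th,mid(133,th).round(1),mid(-190,th).round(1))
E
python3 - <<'E'
import cv2
a=cv2.imread('pics/w5.png')
E
```

```text
cam [562.2  91.1 223.6]
-0.12 [np.float64(74.7), np.float64(73.9), np.float64(73.0), np.float64(72.1), np.float64(71.1), np.float64(70.1)]
-0.06 [np.float64(77.7), np.float64(76.4), np.float64(75.1), np.float64(73.7), np.float64(72.3), np.float64(70.8)]
0 [np.float64(80.8), np.float64(79.1), np.float64(77.3), np.float64(75.4), np.float64(73.5), np.float64(71.5)]
0.06 [np.float64(84.2), np.float64(81.9), np.float64(79.6), np.float64(77.3), np.float64(74.9), np.float64(72.4)]
0.12 [np.float64(87.8), np.float64(85.0), np.float64(82.2), np.float64(79.3), np.float64(76.3), np.float64(73.3)]
[ 0.0057 -0.0007  0.0054]
-0.12 [307.8 212.5] [270.  133.1]
0 [308.3 209. ] [269.5 137.7]
0.12 [308.5 204.9] [269.3 142.8]
```

The widths (81, 78, 76, 74) fit a level magazine (81, 79, 77, 75) and haven't changed over time, so it balances. I'll open fully and retreat straight up.

send_rows([
  [-0.2,0,0,0,0,0,0],
  [-0.5,0,0,0,0,0,0],
  [-0.8,0,0,0,0,0,0],
  [-0.8,0,0,0,0,0,0],
  [-0.8,0,0,-0.01,0,0,0],
  [-0.8,0,0,-0.02,0,0,0],
  [-0.8,0,0,-0.03,0,0,0],
  [-0.8,0,0,-0.03,0,0,0],
  [-0.8,0,0,-0.03,0,0,0],
  [-0.8,0,0,0,0,0,0],
])

```text
time_s: 24.1
eef_pos: [495.8, 106.1, 203.3]
ee_rot: [-0.0, 0.994, -0.11, 0.002]
force: [-0.5, -0.7, -0.7]
grip_width: 0.898
grip_force: 0.0
```

Run:
```python
from h import *
st();f=[]
for k in range(12):
  w=ctrl.capture('wrist');f.append(w['img'].astype(int))
print([np.abs(a-f[0])[:300].max() for a in f[1:]])
save(w,'w6');y=-.222;R=Ro.from_euler('z',y).as_matrix();im=cv2.resize(w['img'][...,::-1],None,fx=1.5,fy=1.5)
for th,c in((0,(0,0,255)),(-.1,(0,200,0)),(.1,(255,0,0))):
  Rm=R@Ro.from_euler('y',-th).as_matrix()
  q=[w2pix(w,Rm@[x,s*15,22]+[522,100.5,85])*1.5 for x,s in((132,1),(132,-1),(-100,-1),(-100,1))]
  cv2.polylines(im,[np.int32(q)],True,c,1)
cv2.imwrite('pics/w6o.png',im)
```

```text
t 24.1 pos [495.8 106.1 203.3] yaw -0.2211 z [ 0.005 -0.    -1.   ] F [-0.53 -0.65 -0.66] T [-0.01  -0.094 -0.03 ] w 0.898 g 0.0
[np.int64(119), np.int64(145), np.int64(150), np.int64(146), np.int64(149), np.int64(147), np.int64(152), np.int64(148), np.int64(144), np.int64(145), np.int64(140)]
```

View pics/w6o.png

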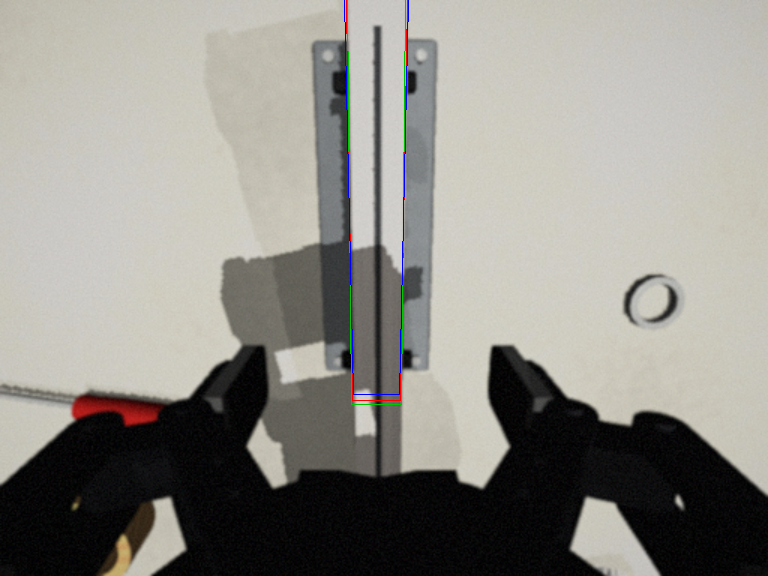

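This view shows the magazine centred along the stand, with both catches visible either side. Its tilt can't be read from these overlays, so I'll fit it numerically and check the scene camera.

```bash
cat > tilt.py <<'E'
from h import *
from scipy.optimize import least_squares
def tilt(w):
    g=cv2.GaussianBlur(cv2.cvtColor(w['img'],cv2.COLOR_RGB2GRAY).astype(float),(3,7),1)
    ob=[]
    def model(p,x,s):
        R=Ro.from_euler('z',p[0]).as_matrix()@Ro.from_euler('y',-p[1]).as_matrix()
        return w2pix(w,R@[x,s*15,22]+[522,100.5,85]+R@[0,p[2],0])
    p0=[-.222,0,0]
    for x in range(-60,105,4):
        for s in(1,-1):
            u=model(p0,x,s)
            r=int(round(u[1]));c=int(round(u[0]))
            if 3<r<380:
                d=np.abs(np.diff(g[r,c-7:c+8]));k=np.argmax(d)
                if 0<k<len(d)-1 and d[k]>8:
                    o=.5*(d[k-1]-d[k+1])/(d[k-1]-2*d[k]+d[k+1]);ob.append((x,s,c-7+k+.5+o-u[0]))
    f=lambda p:[model(p,x,s)[0]-model(p0,x,s)[0]-e for x,s,e in ob]
    q=least_squares(f,p0,loss='soft_l1',f_scale=.5,x_scale=[.01,.01,1]);J=q.jac
    return q.x.round(4),len(ob),np.sqrt(np.diag(np.linalg.inv(J.T@J))).round(3)*np.std(f(q.x)).round(2)
E
python3 - <<'E'
from tilt import *
for k in range(8):
  w=ctrl.capture('wrist')
  if k%2: print(tilt(w))
s=ctrl.capture('scene');x0,y0=245,115;im=cv2.resize(s['img'][...,::-1][y0:y0+110,x0:x0+90],None,fx=5,fy=5,interpolation=cv2.INTER_CUBIC);im2=im.copy()
y=-.222;R=Ro.from_euler('z',y).as_matrix()
for th,c in((0,(0,0,255)),(-.12,(0,200,0)),(.12,(255,0,0))):
  Rm=R@Ro.from_euler('y',-th).as_matrix()
  for z in(0,22):
   q=[(w2pix(s,Rm@[x,sg*15,z]+[522,100.5,85])-[x0,y0])*5 for x,sg in((133,1),(133,-1),(-187,-1),(-187,1))]
   cv2.polylines(im2,[np.int32(q)],True,c,1)
cv2.imwrite('pics/s6.png',np.hstack([im[:,:390],im2[:,:410]]));st()
E
```

```text
(array([-0.2161, -0.0345, -0.4118]), 83, array([0.00072, 0.0108 , 0.04608]))
(array([-0.2162, -0.0361, -0.4108]), 83, array([0.0007, 0.0105, 0.0448]))
(array([-0.2163, -0.0349, -0.4077]), 83, array([0.0007 , 0.0105 , 0.04445]))
(array([-0.2163, -0.0336, -0.4063]), 83, array([0.00068, 0.0102 , 0.04352]))
t 25.15 pos [494.9 106.  200.7] yaw -0.2212 z [ 0. -0. -1.] F [-0.12  0.05 -0.71] T [ 0.046  0.039 -0.01 ] w 0.897 g 0.0
```

View pics/s6.png

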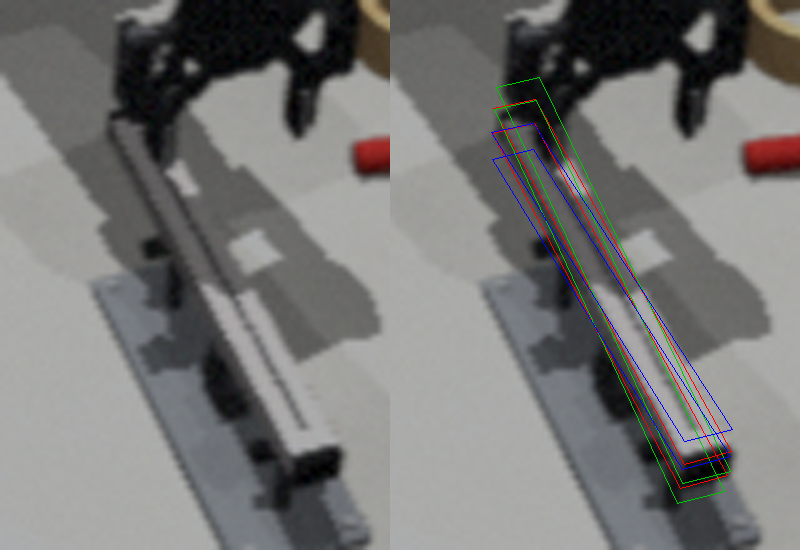

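The left panel shows the magazine spanning the edge, clear of the catches. Its outline matches the level (red) model at both ends, with the near cap bottom at about row 487, and the tilt readings don't change over time. Handing in.

Run:
```python
from rig import ctrl
print(ctrl.finish_job())
```

```text
the job is handed in; nothing more can be done
None
```

I lowered the magazine onto the edge in the grip, released it and handed the job in; no verdict came back. My last checks showed it level, still and clear of both catches, with about 11 N peak read on the edge and no bystanders touched on the way.

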